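# Set the light switch and end stop of a sliding mirror door

### The job

Set the light switch of the low sliding mirror door: slide the door towards its end stop just until the striker on its back presses the roller lever far enough for the switch to click, the lever lying parallel with the switch case, and never into overtravel. Then bring the end stop up until its rubber buffer touches the door's edge, without pushing the door off the switch, and lock it with a quarter turn clockwise of its wing knob, so that the wings stand across the rail. Leave the door and stop there, let go, and do not disturb the toiletries on the shelf.

Things in the scene. Friction and masses are not known exactly. Their poses are not given: they have to be found in the camera images.
- rail: Fixed aluminium bottom rail on the shelf, 612 mm long, 46 wide, 18 high; the bracket of the switch is fixed with it. Origin: middle of its underside. y runs along the rail in the door's closing direction, towards switch and end stop; x points across it to the back of the door, the switch's side; z up. The door stands at x = 0.
- switch (a point): Middle of the top of the black switch case, 60 mm long (along the rail's x), 28 mm (y), 20 mm high, lying flat on a steel bracket; its top is 75 mm above the shelf. Axes as the rail's; its lever side faces rail -y, 14 mm from this point.
- door (a joint): Slide of the mirror door, m; grows towards switch and end stop (rail +y), range 0 to 0.11; starts at 0 to 0.045. It stays where it is left; about 7 N to move it. The striker reaches the resting roller at about 0.066, the switch clicks at 0.078, the lever is parallel with the case at 0.080, overtravel begins at 0.083.
- door_grip (a point): Middle of the top of the door, 158 mm above the shelf; axes as the rail's. The door is an aluminium-framed panel, mirrored on both sides, 240 mm long (y); its top bar is 16 mm thick (x) and 16 mm deep, the parts below it 6 to 14 mm thick, so it can be pinched from above anywhere along the top.
- door_edge (a point): Point on the door's leading upright edge (flat, 14 mm wide, facing rail +y), 29 mm above the shelf, where the stop's buffer meets it; 120 mm along +y from door_grip. Axes as the rail's.
- striker (a point): Point on the front (+y) face of the steel striker plate on the back of the door, level with the roller. The plate is 3 mm thick, stands out to 70 mm behind the door's mid-plane, z 48 to 80 mm; it lies 40 mm along +y from door_grip and pushes the roller in +y. Axes as the rail's.
- lever (a joint): Angle of the roller lever, rad; 0 at rest, grows as the roller is pressed in rail +y, range 0 to 0.27. The switch clicks at 0.15; at 0.18 the lever is parallel with the switch case; beyond 0.22 is overtravel, which harms the switch. 0.01 rad is 0.8 mm at the roller. A return spring, 1 to 2 N at the roller, cannot move the door. The click gives no jump in force.
- roller (a point): Centre of the dark metal roller (16 mm across, 12 mm high, 65 mm above the shelf) at the free end of the steel lever, a straight folded channel 8 mm wide seen from above. The lever lies level; seen from above it leans away from the case towards -y at rest.
- lever_pivot (a point): Pivot of the lever (vertical axis), 80 mm from the roller, at the end of the switch case far from the door.
- stop (a joint): Slide of the end stop along the rail, m; grows towards the door (rail -y), range 0 to 0.115; starts at 0 to 0.035. It sticks where it is left: about 4 N to move it (11 N when it also pushes the door).
- stop_buffer (a point): Middle of the face of the stop's black rubber buffer (18 mm across), 29 mm above the shelf, facing the door (rail -y); axes as the rail's. It touches the door at the same rail y as door_edge. The stop is an aluminium block 40 mm wide, 108 mm long, its top 38 mm above the shelf; the buffer stands 12 mm out of its end.
- knob (a joint): Angle of the stop's wing knob, rad, clockwise seen from above; 0 = loose, wings along the rail; 1.57 = locked, wings across the rail, end of travel. Starts at 0 to 0.2. About 0.05 N m to turn; it does not spring back.
- knob_top (a point): Middle of the top of the wing knob, on its axis, 83 mm above the shelf, 95 mm along rail +y from stop_buffer. Its wings are one black bar 60 mm long (this point's y axis), 12 mm thick (its x axis), 28 mm tall (55 to 83 mm above the shelf) on a 24 mm round hub; grip the flat sides from above. The whole stop can be drawn along by it.
- bottle: Empty amber glass bottle, 62 mm across, 140 mm tall, standing; origin at the middle of its foot. Leave alone.
- dish: White ceramic ring dish, 90 mm across, 24 mm high; origin under its middle. Leave alone.
- travel_mirror: Folding travel mirror, standing open like a tent: 85 mm wide (y), 82 mm deep (x), 126 mm high; origin under its middle. Leave alone.
- floss_box: Yellow plastic floss box with flip lid, 50 x 66 x 27 mm; origin under its middle. Leave alone.

How it is judged:
By the outcome, as a careful person would: the job done as asked, in the order asked, and still so for the second after the job is handed in, with the robot touching nothing.
It also fails if it takes over 56 s, if anything falls off the work surface, if the arm or the gripper's body presses on something with over 40 N, if the wrist force passes 120 N, or if a joint passes its speed limit or range.

### The arm

A 6-joint arm with a two-finger parallel gripper is mounted at the origin on the work surface. World frame = base frame: x ahead of the robot, y to its left, z up, the work surface at z = 0. Lengths are in m, angles in degrees, forces in N, time in s.
With the tool pointing down it reaches from about 0.325 to 0.85 m from the base axis. Payload 15.5 kg.
Tool frame: the origin (TCP) lies at the very end of the fingers, on their centre line; the grasp point (between the pads) lies arm.grip_depth behind it (arm.grip_depth is the distance from the TCP to the grasp point, in m); z points along the fingers, y is the direction in which the jaws open and shut (so a half turn about z gives the same grasp; the last joint's range is limited). The gripper opens to 91 mm and grips with 3 to 60 N. Pads are 32 mm wide; open, the fingers measure 118 mm over their backs; the gripper's body (76 mm by 178 mm) begins 60 mm behind the grasp point.
Start: joints at [-70.502, 28.281, 77.091, -0, 74.628, -5.472], TCP at [0.264, -0.567, 0.214] pointing down, gripper open.
Joint ranges: [-166.48, 166.48], [-47.26, 123.95], [12.59, 153.08], [-70.14, 250.14], [6.76, 159.57], [-176.63, 176.63]. Speed limits (degrees/s): [108.29, 108.29, 147.25, 172.46, 172.46, 172.46].

### API

Orientations are given as a 3x3 rotation matrix whose columns are the frame's x, y, z axes.
In Python, from rig import arm gives the robot as it stands. Calls block until the motion is done:
- arm.move_to(position, orientation): joint-space move of the TCP to a pose.
- arm.move_l(position, orientation=None, feed=0.15): straight line of the TCP; orientation=None keeps the orientation; feed is the mean speed in m/s.
- arm.move_joints(angles): joint-space move.
- arm.grip(opening): finger opening in m; the grip force is fixed at half the most; returns when the fingers have stopped.
- arm.sleep(seconds).
- arm.solve_ik(position, orientation): joint angles nearest the present ones, or None.
- arm.snapshot(name): name is "side" or "top"; returns the picture (480x640x3 uint8, red, green, blue); there is no depth.
- arm.get_calibration(name): a dict with "intrinsics" (3x3 intrinsics, pixels), "cam_to_world" (4x4, takes a point from camera to world coordinates). Camera axes: x right, y down, z forward; pixel columns grow to the right and rows downward; lengths in m; the calibration is good to about 2 mm. A picture is of the moment at which its call begins. get_calibration takes no time and is no camera call.
A pose or a line that the arm cannot do raises arm.Unreachable and nothing moves.
- arm.sign_off(): hands the job in, once; it reports no verdict.
Readings, each from a call of its own:
- arm.current_t(): time.
- arm.current_joint_positions(): joint angles.
- arm.current_dq(): joint speeds.
- arm.current_tau(): joint torques, N m.
- arm.current_ee_pos(): TCP position.
- arm.current_tool_rot(): TCP orientation.
- arm.current_force(): force on the tool from outside, world axes, zero at the start.
- arm.current_torque(): the same for the moment, N m.
- arm.current_width(): finger opening in m.
Only numpy, scipy, OpenCV 4.12 (cv2) and the standard library are available. Lean on these libraries where they do the work, as an engineer would, in place of code of your own. Each camera call takes 0.05 s, during which the arm holds its last target.

## Working session

There is one attempt and no reset: what is moved stays moved. The work goes in short steps, each a Python script; the robot and the scene stay as the last script left them, time stands still between calls to the robot, and variables do not carry over. Pictures are saved under pics/ and viewed, and the job is handed in when it is done.

```bash
ls; mkdir -p pics
python3 - <<'E'
from rig import arm
import cv2,numpy as np
for n in ("top","side"):
    cv2.imwrite(f"pics/{n}0.png",arm.snapshot(n)[:,:,::-1])
    c=arm.get_calibration(n);print(n,np.round(c["intrinsics"],1).tolist(),np.round(c["cam_to_world"],4).tolist())
print(arm.current_t(),arm.grip_depth,arm.current_width())
E
```

```text
pics
top [[576.1, 0.0, 314.5], [0.0, 576.1, 242.6], [0.0, 0.0, 1.0]] [[-0.0142, -0.9842, 0.1767, 0.3928], [-0.9999, 0.0136, -0.0044, 0.0233], [0.002, -0.1768, -0.9843, 1.1321], [0.0, 0.0, 0.0, 1.0]]
side [[463.9, 0.0, 323.4], [0.0, 463.9, 243.4], [0.0, 0.0, 1.0]] [[-0.9909, -0.0924, 0.0976, 0.4784], [-0.1332, 0.5791, -0.8043, 0.5906], [0.0178, -0.81, -0.5862, 0.5583], [0.0, 0.0, 0.0, 1.0]]
0.1 0.0188 0.09120711842161681
```

View pics/top0.png

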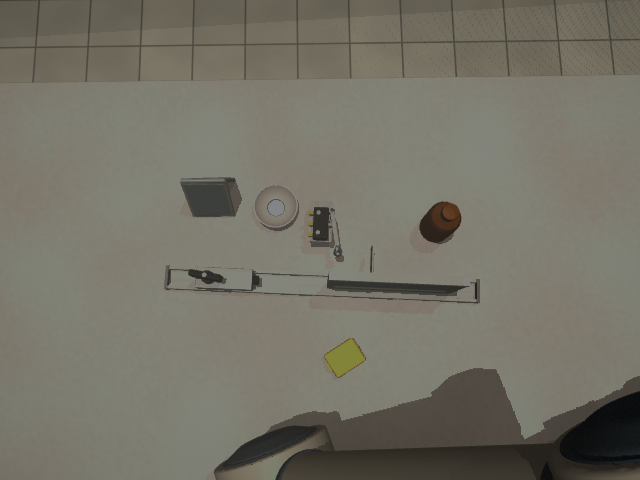

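View pics/side0.png

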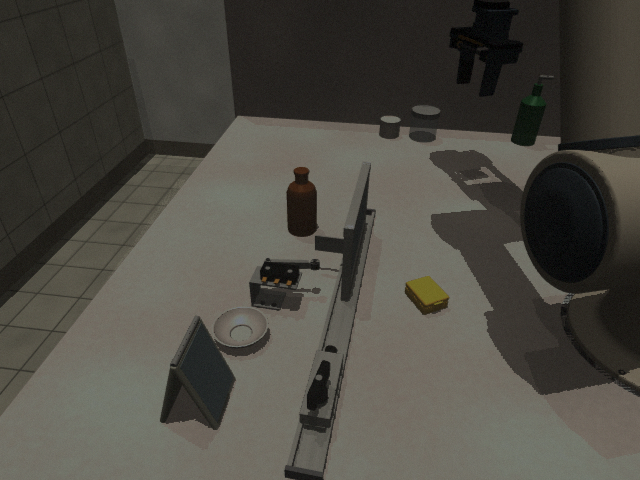

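The top view shows the rail from (166,277) to (479,290), the switch at (320,222), the roller at (338,252), the striker at (372,258), the door at (328..470,285) and the knob at (207,275). I'll enlarge it to get better pixel positions.

Run:
```python
import cv2
t=cv2.imread("pics/top0.png"); s=cv2.imread("pics/side0.png")
f=lambda im,x0,x1,y0,y1,k,n:cv2.imwrite("pics/"+n,cv2.convertScaleAbs(cv2.resize(im[y0:y1,x0:x1],None,fx=k,fy=k,interpolation=cv2.INTER_CUBIC),alpha=1.6))
f(t,155,285,195,310,6,"t_l.png"); f(t,295,395,195,310,5,"t_m.png"); f(t,320,490,240,310,4.5,"t_r.png")
f(s,230,390,150,310,3.7,"s_m.png")
```

```text
(no output)
```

View pics/t_l.png

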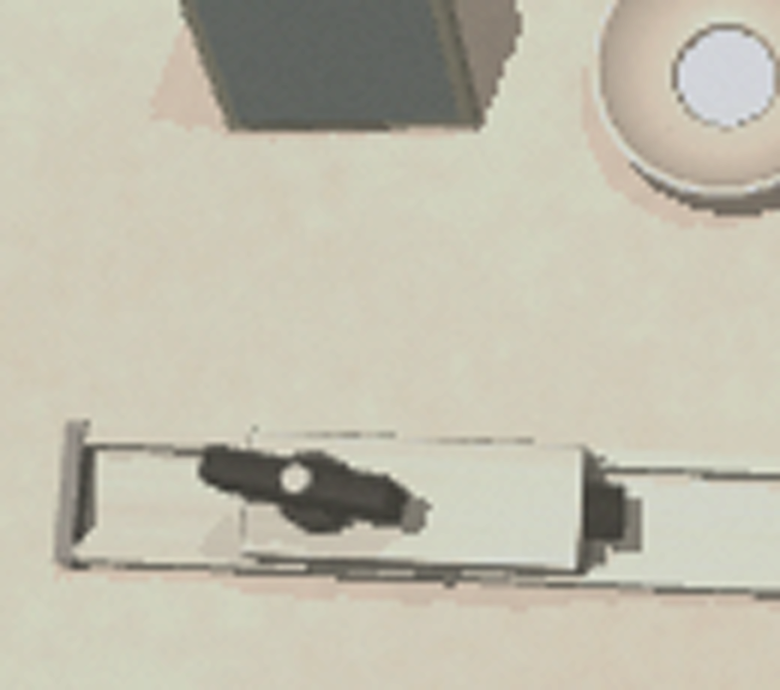

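View pics/t_m.png

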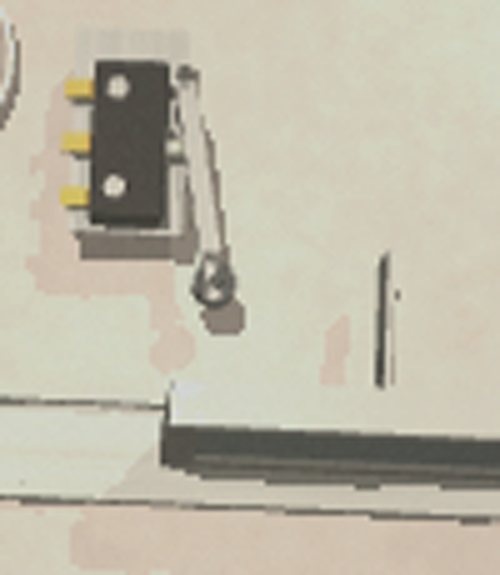

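View pics/t_r.png

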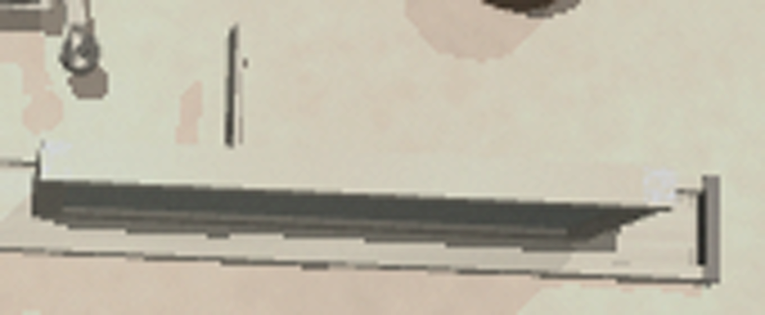

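View pics/s_m.png

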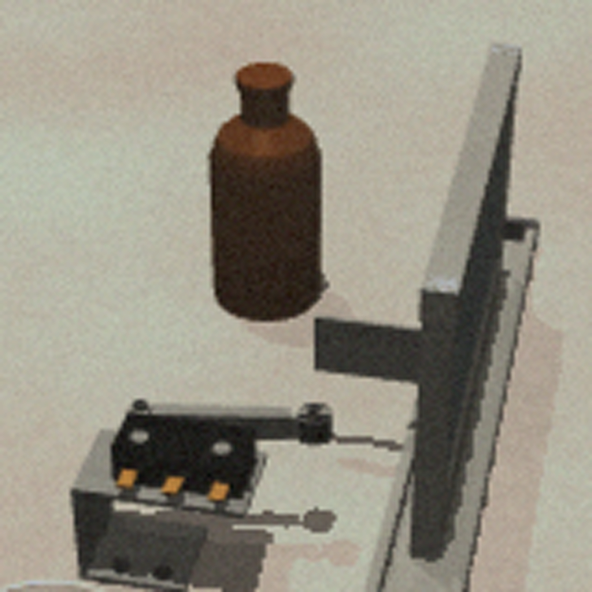

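```bash
cat > h.py <<'E'
import numpy as np
from rig import arm
def px(n,u,v,z):
    c=arm.get_calibration(n);K=np.array(c["intrinsics"]);T=np.array(c["cam_to_world"])
    d=T[:3,:3]@np.linalg.solve(K,[u,v,1.]);o=T[:3,3]
    return o+d*(z-o[2])/d[2]
def proj(n,p):
    c=arm.get_calibration(n);K=np.array(c["intrinsics"]);T=np.array(c["cam_to_world"])
    q=K@(T[:3,:3].T@(np.array(p)-T[:3,3]));return q[:2]/q[2]
E
python3 - <<'E'
from h import *
P=lambda k,o,u,v:(o[0]+(u+.5)/k-.5,o[1]+(v+.5)/k-.5)
L=lambda u,v:P(6,(155,195),u,v);M=lambda u,v:P(5,(295,195),u,v);R=lambda u,v:P(4.5,(320,240),u,v);S=lambda u,v:P(3.7,(230,150),u,v)
for nm,c,p,z in [("near l","top",L(60,567),.018),("near m","top",L(780,595),.018),("near r","top",R(705,283),.018),("far l","top",L(90,445),.018),("far m","top",L(780,475),.018),
 ("door ln","top",M(164,428),.158),("door lf","top",M(170,383),.158),("door tn","top",R(670,210),.158),("door tf","top",R(677,172),.158),
 ("switch","top",M(129,142),.075),("roller","top",M(213,280),.071),("pivot","top",M(187,73),.071),("strk out","top",M(385,255),.08),("strk in","top",M(380,387),.08),
 ("knob","top",L(295,478),.083),("buf","top",L(625,487),.038),("wingA","top",L(205,462),.083),("wingB","top",L(400,497),.083),
 ("S door ln","side",S(456,292),.158),("S door lf","side",S(424,290),.158),("S door tn","side",S(520,48),.158),("S door tf","side",S(493,46),.158),
 ("S roller","side",S(317,408),.071),("S strk outtop","side",S(316,317),.08)]:
    print(nm,np.round(p,1),np.round(px(c,*p,z),4))
E
```

```text
near l [164.6 289.1] [0.5054 0.3097 0.018 ]
near m [284.6 293.8] [0.4931 0.0775 0.018 ]
near r [476.3 302.5] [ 0.471  -0.2923  0.018 ]
far l [169.6 268.8] [0.5449 0.3012 0.018 ]
far m [284.6 273.8] [0.532  0.0773 0.018 ]
door ln [327.4 280.2] [ 0.5025 -0.0021  0.158 ]
door lf [328.6 271.2] [ 0.5179 -0.0044  0.158 ]
door tn [468.5 286.3] [ 0.4888 -0.2412  0.158 ]
door tf [470.1 277.8] [ 0.5032 -0.2447  0.158 ]
switch [320.4 223. ] [0.6198 0.0069 0.075 ]
roller [337.2 250.6] [ 0.5675 -0.0237  0.071 ]
pivot [332.  209.2] [ 0.647  -0.0155  0.071 ]
strk out [371.6 245.6] [ 0.5745 -0.0872  0.08  ]
strk in [370.6 272. ] [ 0.5253 -0.0838  0.08  ]
knob [203.8 274.2] [0.525  0.2222 0.083 ]
buf [258.8 275.8] [0.5264 0.1257 0.038 ]
wingA [188.8 271.6] [0.5303 0.2498 0.083 ]
wingB [221.2 277.4] [0.5188 0.1901 0.083 ]
S door ln [352.9 228.6] [ 0.5052 -0.0046  0.158 ]
S door lf [344.2 228. ] [ 0.5186 -0.0039  0.158 ]
S door tn [370.2 162.6] [ 0.4907 -0.2389  0.158 ]
S door tf [362.9 162.1] [ 0.505  -0.2389  0.158 ]
S roller [315.3 259.9] [ 0.5667 -0.0282  0.071 ]
S strk outtop [315.  235.3] [ 0.5761 -0.088   0.08  ]
```

Run:
```python
from h import *
print("bottle top",px("top",449,212,.14),px("side",302,170,.14),"mirror",px("top",210,212,0),"dish",px("top",277,208,.024),"floss",px("top",345,357,.027))
a=-np.arctan(.0585);c,s=np.cos(a),np.sin(a)
Ry=np.array([-s,c,0])
print(np.degrees(a),Ry)
# tool: z down, y along rail x ; options
for ox in (1,-1):
    y=np.array([c,s,0])*ox; z=np.array([0,0,-1.]);R=np.column_stack([np.cross(y,z),y,z])
    for p in [(0.5005,-.173,.20),(0.5045,-.106,.131)]: print(ox,np.round(arm.solve_ik(p,R),1))
    for k in (0,1.0,1.57):
      # knob wings along rail y rotated cw by k; grip dir perp
      y2=np.array([np.cos(a-k),np.sin(a-k),0])*ox;R=np.column_stack([np.cross(y2,z),y2,z])
      q=arm.solve_ik((0.524,.2,.06),R); print('k',k,None if q is None else np.round(q,1))
```

```text
bottle top [ 0.62254509 -0.21965667  0.14      ] [ 0.62229308 -0.22062026  0.14      ] mirror [0.6615758  0.22783276 0.        ] dish [0.66217029 0.09135941 0.024     ] floss [ 0.37166252 -0.03600075  0.027     ]
-3.3479873641126088 [0.05840016 0.99829325 0.        ]
1 [-25.5  21.5  91.6  -0.   66.9 -22.2]
1 [-18.5  25.6  98.1  -0.   56.3 -15.2]
k 0 [14.8 34.4 95.3 -0.  50.3 18.1]
k 1.0 [14.8 34.4 95.3 -0.  50.3 75.4]
k 1.57 [ 14.8  34.4  95.3  -0.   50.3 108.1]
-1 [-25.5  21.5  91.6  -0.   66.9 157.8]
-1 [-18.5  25.6  98.1  -0.   56.3 164.8]
k 0 [  14.8   34.4   95.3   -0.    50.3 -161.9]
k 1.0 [  14.8   34.4   95.3   -0.    50.3 -104.6]
k 1.57 [ 14.8  34.4  95.3  -0.   50.3 -71.9]
```

```bash
cat >> h.py <<'E'
import cv2
a=-np.arctan(.0585);c_,s_=np.cos(a),np.sin(a)
X=np.array([c_,s_,0]);Y=np.array([-s_,c_,0])
def Rt(k=0.):
    y=np.array([np.cos(a-k),np.sin(a-k),0]);z=np.array([0,0,-1.]);return np.column_stack([np.cross(y,z),y,z])
def save(n,f):
    im=arm.snapshot(n);cv2.imwrite(f"pics/{f}.png",im[:,:,::-1]);return im
def st(m=""):
    print(m,"t",round(arm.current_t(),2),"p",np.round(arm.current_ee_pos(),4),"F",np.round(arm.current_force(),1),"w",round(arm.current_width(),4))
E
python3 - <<'E'
from h import *
arm.grip(.045)
g=np.array([.5011,-.173,0])
arm.move_to(g+[0,0,.20],Rt()); st()
arm.move_l(g+[0,0,.133],feed=.12); st("down")
save("side","side1");save("top","top1")
E
python3 - <<'E'
import cv2
s=cv2.imread("pics/side1.png");cv2.imwrite("pics/side1c.png",cv2.convertScaleAbs(cv2.resize(s[40:280,230:430],None,fx=2.5,fy=2.5),alpha=1.6))
E
```

```text
t 2.62 p [ 0.5011 -0.1739  0.2   ] F [ 0.1 -0.4 -0.1] w 0.0452
down t 3.33 p [ 0.5014 -0.1734  0.1334] F [0.4 0.2 1.1] w 0.0449
```

View pics/side1c.png

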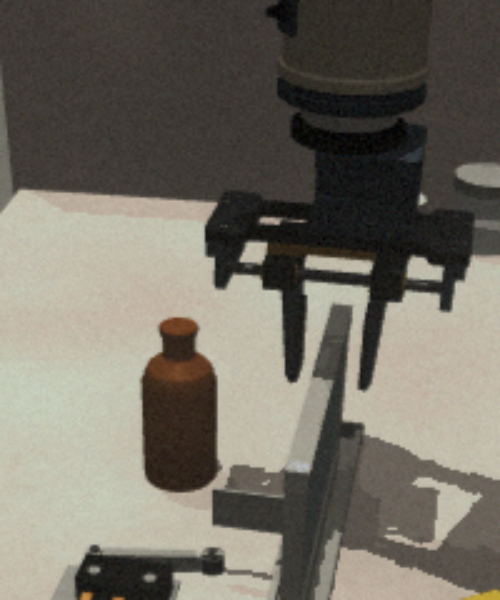

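View pics/top1.png

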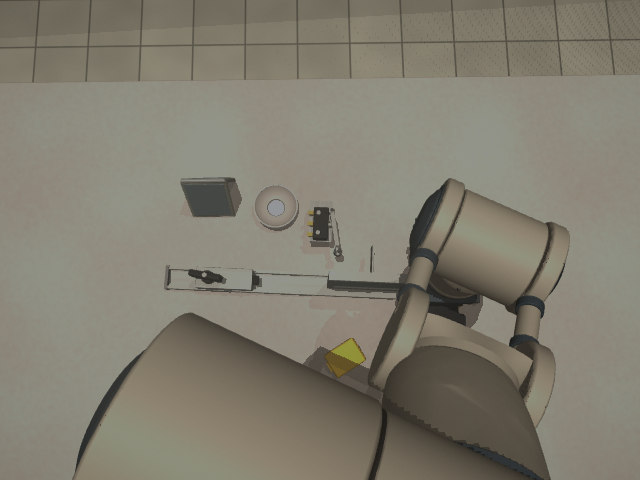

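The side crop shows the fingers straddling the door's top bar, and nothing touches the bottle. In the top view the roller (338,252) and striker (372,258) stay visible. Next I'll grip the door and slide it, watching the lever as it goes.

Run:
```python
from h import *
arm.grip(0.0); st("grip")
p0=arm.current_ee_pos(); np.save("p0.npy",p0)
# command relative to the nominal commanded position
g=np.array([.5011,-.173,.133])
arm.move_l(g+Y*.050,feed=.05); st("50")
save("top","top50");save("side","side50")
arm.move_l(g+Y*.060,feed=.03); st("60")
t=save("top","top60");s=save("side","side60")
r=[cv2.convertScaleAbs(cv2.resize(cv2.imread(f"pics/top{k}.png")[195:275,300:385],None,fx=4.5,fy=4.5,interpolation=cv2.INTER_CUBIC),alpha=1.6) for k in ("0","60")]
cv2.imwrite("pics/cmp_t60.png",np.hstack(r))
r=[cv2.convertScaleAbs(cv2.resize(cv2.imread(f"pics/side{k}.png")[220:310,240:340],None,fx=4,fy=4,interpolation=cv2.INTER_CUBIC),alpha=1.6) for k in ("0","60")]
cv2.imwrite("pics/cmp_s60.png",np.hstack(r))
```

```text
grip t 3.98 p [ 0.5021 -0.1731  0.1332] F [ 6.4  0.7 -2.6] w 0.0153
50 t 5.13 p [ 0.505  -0.1236  0.1332] F [ 5.4 -2.8 -3.5] w 0.0159
60 t 5.72 p [ 0.5056 -0.1136  0.1332] F [ 4.1 -2.6 -4.3] w 0.0159
```

View pics/cmp_t60.png

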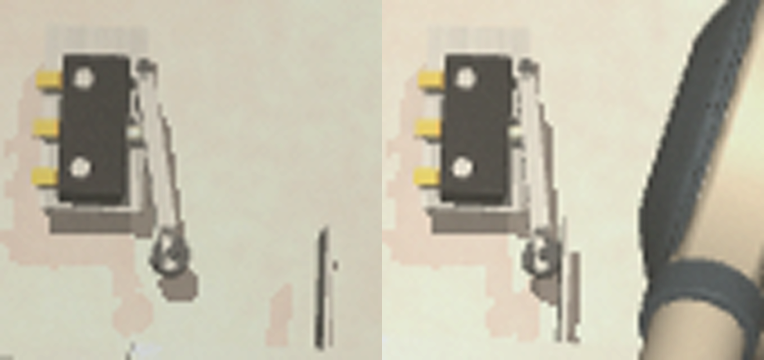

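View pics/cmp_s60.png

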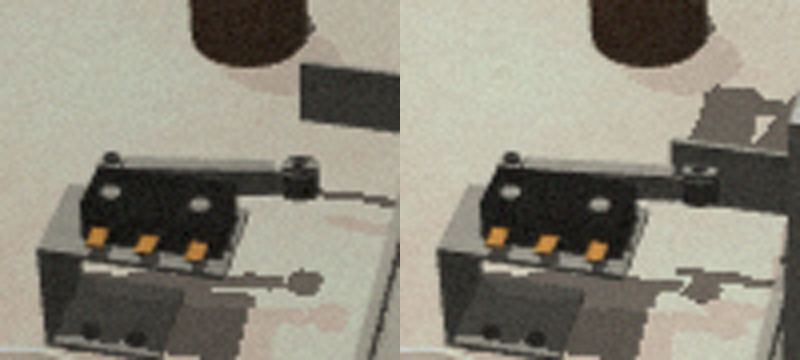

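```bash
cat >> h.py <<'E'
def track(n,ref,im,c,h,rad=10):
    """subpixel template match of patch around c (upscaled x8)"""
    U=lambda i:cv2.resize(cv2.cvtColor(i,cv2.COLOR_BGR2GRAY),None,fx=8,fy=8,interpolation=cv2.INTER_CUBIC)
    x,y=c;A=U(ref[y-h:y+h+1,x-h:x+h+1]);B=U(im[y-h-rad:y+h+rad+1,x-h-rad:x+h+rad+1])
    m=cv2.matchTemplate(B,A,cv2.TM_CCOEFF_NORMED);_,v,_,l=cv2.minMaxLoc(m)
    return np.array(l)/8-rad,v
E
cat > meas.py <<'E'
from h import *
import sys
k=sys.argv[1]
for n,c,z in (("top",(337,251),.071),("side",(315,262),.071)):
    r=cv2.imread(f"pics/{n}0.png");i=cv2.imread(f"pics/{n}{k}.png")
    for h in (3,4,5,6):
        d,v=track(n,r,i,c,h)
        D=px(n,*(np.array(c)+d),z)-px(n,*c,z)
        print(n,h,d,round(v,3),"rail dx,dy mm",np.round([D@X*1e3,D@Y*1e3],2))
E
for k in 50 60; do echo $k; python3 meas.py $k; done
```

```text
50
top 3 [ 0.    -0.125] 0.974 rail dx,dy mm [0.24 0.01]
top 4 [0. 0.] 0.987 rail dx,dy mm [0. 0.]
top 5 [0. 0.] 0.998 rail dx,dy mm [0. 0.]
top 6 [0. 0.] 0.998 rail dx,dy mm [0. 0.]
side 3 [-0.125  0.25 ] 0.897 rail dx,dy mm [0.07 0.72]
side 4 [10.    -7.625] 0.725 rail dx,dy mm [-12.57 -24.63]
side 5 [ 9.625 -7.625] 0.658 rail dx,dy mm [-11.93 -24.49]
side 6 [ 9.625 -7.75 ] 0.623 rail dx,dy mm [-11.86 -24.84]
60
top 3 [-2.25   0.125] 0.92 rail dx,dy mm [-0.42  4.19]
top 4 [-2.25   0.125] 0.87 rail dx,dy mm [-0.42  4.19]
top 5 [-2.125  0.125] 0.877 rail dx,dy mm [-0.41  3.95]
top 6 [-2.125  0.125] 0.878 rail dx,dy mm [-0.41  3.95]
side 3 [-0.25  2.  ] 0.84 rail dx,dy mm [-0.71  5.43]
side 4 [ 9.5 -4. ] 0.697 rail dx,dy mm [-13.66 -14.34]
side 5 [ 9.75  -1.375] 0.626 rail dx,dy mm [-15.46  -7.25]
side 6 [10. -4.] 0.588 rail dx,dy mm [-14.5  -14.52]
```

```bash
python3 - <<'E'
from h import *
g=np.array([.5011,-.173,.133])
arm.move_l(g+Y*.0675,feed=.03); st("67.5")
save("top","top67");save("side","side67")
r=[cv2.convertScaleAbs(cv2.resize(cv2.imread(f"pics/top{k}.png")[200:270,305:355],None,fx=7,fy=7,interpolation=cv2.INTER_CUBIC),alpha=1.6) for k in ("0","67")]
cv2.imwrite("pics/cmp_t67.png",np.hstack(r))
E
python3 meas.py 67
```

```text
67.5 t 6.22 p [ 0.5061 -0.1061  0.1332] F [ 4.6 -3.9 -3.9] w 0.0161
top 3 [-6.125  0.125] 0.891 rail dx,dy mm [-0.75 11.41]
top 4 [-6.125  0.25 ] 0.848 rail dx,dy mm [-0.98 11.4 ]
top 5 [-6.125  0.25 ] 0.833 rail dx,dy mm [-0.98 11.4 ]
top 6 [-6.125  0.25 ] 0.826 rail dx,dy mm [-0.98 11.4 ]
side 3 [-0.75   4.875] 0.826 rail dx,dy mm [-1.48 13.17]
side 4 [8.    0.875] 0.715 rail dx,dy mm [-13.73  -0.54]
side 5 [8.5 1. ] 0.65 rail dx,dy mm [-14.62  -0.39]
side 6 [ 9.5  -1.25] 0.601 rail dx,dy mm [-15.11  -6.82]
```

View pics/cmp_t67.png

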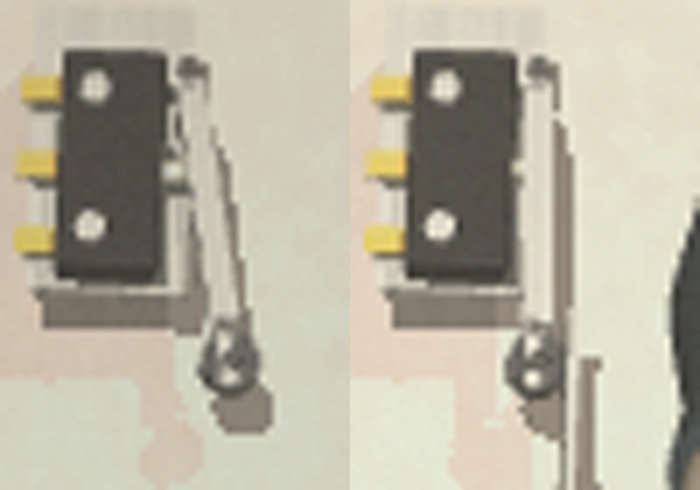

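```bash
python3 - <<'E'
from h import *
g=np.array([.5011,-.173,.133])
arm.move_l(g+Y*.0690,feed=.03); st("69")
acc=np.mean([save("top","top69").astype(float) for _ in range(3)],0);save("side","side69")
cv2.imwrite("pics/cmp_t69.png",cv2.convertScaleAbs(cv2.resize(cv2.imread("pics/top69.png")[203:263,312:352],None,fx=10,fy=10,interpolation=cv2.INTER_CUBIC),alpha=1.6))
for k in ("0","50","60","67","69"):
    i=cv2.imread(f"pics/top{k}.png").astype(int).sum(2)
    print(k)
    if k in("0","67","69"):
      for v in (214,219,224,229,234,239): print(v,i[v,312:348])
E
python3 meas.py 69
```

```text
69 t 6.57 p [ 0.5062 -0.1049  0.1332] F [ 4.8 -6.2 -4. ] w 0.0159
0
214 [201 207 142 139 147 203 239 233 147 139 141 141 137 139 142 143 130 168
 257 361 358 358 324 376 377 373 370 371 371 371 371 371 374 373 376 376]
219 [334 197 144 139 142 142 142 141 141 137 139 135 139 139 139 140 145 323
 210 311 361 362 364 299 377 375 374 372 371 373 379 377 376 377 377 374]
224 [294 143 143 147 142 140 144 142 142 138 145 140 140 141 141 137 299 384
 377 310 367 365 368 366 266 238 379 377 376 375 375 376 373 375 375 377]
229 [339 130 143 143 142 144 145 145 139 143 140 142 140 140 143 129 209 355
 324 331 325 366 361 366 365 234 254 379 379 380 376 375 376 374 376 380]
234 [234 146 143 143 178 207 213 157 142 145 145 145 145 142 142 136 212 365
 329 306 237 252 367 365 369 335 238 377 378 373 379 381 382 380 381 377]
239 [335 126 123 120 123 114 113 115 117 119 114 115 115 116 114 178 212 363
 358 308 235 218 369 364 366 373 303 238 382 379 381 384 380 380 381 380]
50
60
67
214 [219 228 152 150 160 220 267 260 155 149 150 151 148 149 147 157 143 230
 397 390 395 392 253 412 412 406 407 404
[... 1450 characters left out ...]
48 155 151 134 203 392
 401 399 407 327 257 259 258 414 412 411 409 409 413 413 418 415 413 411]
239 [362 130 127 127 126 119 121 120 120 119 118 118 118 120 118 168 202 395
 398 399 408 331 257 259 416 415 413 417 415 414 412 416 415 418 415 417]
top 3 [-6.875  0.25 ] 0.85 rail dx,dy mm [-1.04 12.8 ]
top 4 [-6.875  0.25 ] 0.833 rail dx,dy mm [-1.04 12.8 ]
top 5 [-6.75   0.375] 0.806 rail dx,dy mm [-1.27 12.56]
top 6 [-6.75   0.375] 0.805 rail dx,dy mm [-1.27 12.56]
side 3 [-1.    5.25] 0.846 rail dx,dy mm [-1.28 14.24]
side 4 [ 9.25  -0.875] 0.714 rail dx,dy mm [-14.89  -5.71]
side 5 [10.    1.75] 0.663 rail dx,dy mm [-17.49   1.08]
side 6 [10.     1.875] 0.625 rail dx,dy mm [-17.55   1.41]
```

View pics/cmp_t69.png

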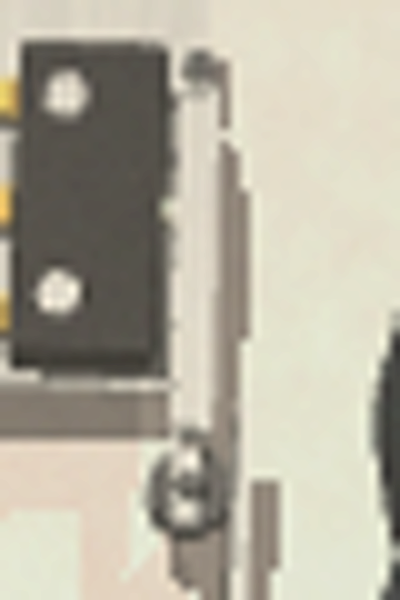

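```bash
python3 - <<'E'
from h import *
a0=proj("top",[.647,-.0155,.071]);
for da in (-.01,-.0,.01):   # yaw variations
  for le in (.18,.02,.01,0,-.01,-.02):
    d=np.array([-np.cos(a+da+le),-np.sin(a+da+le),0])  # le = lean toward -y
    b=proj("top",np.array([.647,-.0155,.071])+.08*d); e=b-a0
    print(da,le,np.round(e,2),round(e[0]/e[1],4))
p=np.array([.6198,.0069,.075])
for x,y in ((.03,.014),(.03,-.014),(-.03,-.014),(-.03,.014)): print(np.round(((proj("top",p+x*X+y*Y)-[312,203])+.5)*10-.5,0))
E
python3 - <<'E'
import cv2,numpy as np
# screw heads & case contour from averaged imgs
im=np.mean([cv2.imread(f"pics/top{k}.png").astype(float) for k in("0","50","60","67","69")],0).astype(np.uint8)
g=cv2.resize(im[203:263,305:352],None,fx=8,fy=8,interpolation=cv2.INTER_CUBIC).min(2)
m=(g<65).astype(np.uint8);n,l,s,c=cv2.connectedComponentsWithStats(m)
for i in range(1,n):
    if s[i,4]>3000:
        ct=cv2.findContours((l==i).astype(np.uint8),0,2)[0][0];print(s[i],cv2.minAreaRect(ct))
E
```

```text
-0.01 0.18 [ 5.6  41.41] 0.1353
-0.01 0.02 [-1.24 41.72] -0.0297
-0.01 0.01 [-1.67 41.7 ] -0.0399
-0.01 0 [-2.09 41.68] -0.0502
-0.01 -0.01 [-2.52 41.66] -0.0605
-0.01 -0.02 [-2.95 41.63] -0.0709
-0.0 0.18 [ 6.03 41.36] 0.1457
-0.0 0.02 [-0.81 41.73] -0.0194
-0.0 0.01 [-1.24 41.72] -0.0297
-0.0 0 [-1.67 41.7 ] -0.0399
-0.0 -0.01 [-2.09 41.68] -0.0502
-0.0 -0.02 [-2.52 41.66] -0.0605
0.01 0.18 [ 6.45 41.3 ] 0.1562
0.01 0.02 [-0.38 41.74] -0.0091
0.01 0.01 [-0.81 41.73] -0.0194
0.01 0 [-1.24 41.72] -0.0297
0.01 -0.01 [-1.67 41.7 ] -0.0399
0.01 -0.02 [-2.09 41.68] -0.0502
[21. 46.]
[170.  52.]
[157. 365.]
[  7. 358.]
[   30    35   168   267 31536] ((113.77104949951172, 167.5490264892578), (160.87245178222656, 268.2305603027344), 1.9525092840194702)
```

```bash
python3 - <<'E'
from h import *
g=np.array([.5011,-.173,.133])
arm.move_l(g+Y*.0705,feed=.03); st("70.5"); arm.sleep(.2); st()
save("top","top70");save("side","side70")
cv2.imwrite("pics/cmp_t70.png",cv2.convertScaleAbs(cv2.resize(cv2.imread("pics/top70.png")[203:263,312:352],None,fx=10,fy=10,interpolation=cv2.INTER_CUBIC),alpha=1.6))
E
python3 meas.py 70
```

```text
70.5 t 7.02 p [ 0.5062 -0.1035  0.1332] F [ 4.  -7.2 -3.8] w 0.016
 t 7.22 p [ 0.5062 -0.1035  0.1332] F [ 4.7 -6.1 -4.4] w 0.016
top 3 [-7.625  0.125] 0.794 rail dx,dy mm [-0.87 14.21]
top 4 [-7.625  0.25 ] 0.793 rail dx,dy mm [-1.11 14.2 ]
top 5 [-7.5   0.25] 0.793 rail dx,dy mm [-1.1  13.97]
top 6 [-7.5   0.25] 0.794 rail dx,dy mm [-1.1  13.97]
side 3 [-1.    5.75] 0.824 rail dx,dy mm [-1.55 15.54]
side 4 [7.5   1.875] 0.729 rail dx,dy mm [-13.43   2.31]
side 5 [8.125 2.   ] 0.65 rail dx,dy mm [-14.52   2.42]
side 6 [9.25  2.125] 0.604 rail dx,dy mm [-16.44   2.35]
```

View pics/cmp_t70.png

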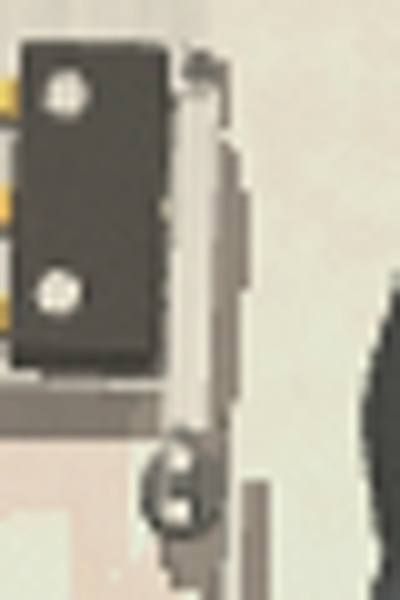

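The lever slope in the image is now −0.045, against −0.04 predicted for parallel. The roller has travelled about 14.1 mm, so the lever is at about 0.176 rad, which is the target. The next worry is the gripper body. It is 178 mm long and would sit about 134 mm high, below the door's 158 mm top, when the knob is turned 95 mm from the door edge. I'll work out the clearance for an off-centre grip on the wing.

Run:
```python
import numpy as np
def clear(k,e,t=.0):
    w=np.array([np.sin(k),np.cos(k)]);j=np.array([np.cos(k),-np.sin(k)]);best=9
    for x in np.linspace(-.008,.008,9):
        for s in np.linspace(0,.06,121):
            p=np.array([x,-.095-s])-e*w
            d=np.array([abs(p@j)-.089,abs(p@w)-.038])
            v=np.linalg.norm(np.maximum(d,0)) if d.max()>0 else d.max()
            best=min(best,v)
    return best
for e in (-.012,0,.008,.012,.015):
    print(e,[round(clear(k,e)*1e3,1) for k in np.radians([0,20,40,50,55,60,65,70,75,80,85,90,92])])
```

```text
-0.012 [np.float64(45.0), np.float64(36.5), np.float64(17.6), np.float64(4.9), np.float64(-2.1), np.float64(-4.7), np.float64(-4.6), np.float64(-2.5), np.float64(0.7), np.float64(3.2), np.float64(4.9), np.float64(6.0), np.float64(5.7)]
0 [np.float64(57.0), np.float64(48.5), np.float64(29.6), np.float64(16.9), np.float64(9.9), np.float64(2.6), np.float64(-1.2), np.float64(-1.1), np.float64(0.7), np.float64(3.2), np.float64(4.9), np.float64(6.0), np.float64(5.7)]
0.008 [np.float64(65.0), np.float64(56.5), np.float64(37.6), np.float64(24.9), np.float64(17.9), np.float64(10.6), np.float64(2.9), np.float64(1.1), np.float64(1.3), np.float64(3.2), np.float64(4.9), np.float64(6.0), np.float64(5.7)]
0.012 [np.float64(69.0), np.float64(60.5), np.float64(41.6), np.float64(28.9), np.float64(21.9), np.float64(14.6), np.float64(6.9), np.float64(2.5), np.float64(2.3), np.float64(3.2), np.float64(4.9), np.float64(6.0), np.float64(5.7)]
0.015 [np.float64(72.0), np.float64(63.5), np.float64(44.6), np.float64(31.9), np.float64(24.9), np.float64(17.6), np.float64(9.9), np.float64(3.6), np.float64(3.2), np.float64(3.5), np.float64(4.9), np.float64(6.0), np.float64(5.7)]
```

```bash
python3 - <<'E'
from h import *
arm.grip(.045); st("open")
p=arm.current_ee_pos();arm.move_l([p[0],p[1],.20],feed=.15); st("up")
P=np.array([.525,.2215,0])
arm.move_to(P+[0,0,.2],Rt(.15)); st()
save("top","top2");save("side","side2")
s=cv2.imread("pics/side2.png");cv2.imwrite("pics/side2c.png",cv2.convertScaleAbs(cv2.resize(s[180:480,200:420],None,fx=2,fy=2,interpolation=cv2.INTER_CUBIC),alpha=1.6))
E
python3 meas.py 2|head -4
```

```text
open t 7.94 p [ 0.5052 -0.1026  0.133 ] F [0.5 0.2 0.3] w 0.045
up t 8.54 p [ 0.5049 -0.1025  0.1995] F [ 0.5  1.3 -0.3] w 0.0447
 t 9.78 p [0.5251 0.2206 0.1997] F [-0.5 -0.2 -0.9] w 0.0448
top 3 [-7.625  0.125] 0.791 rail dx,dy mm [-0.87 14.21]
top 4 [-7.625  0.25 ] 0.793 rail dx,dy mm [-1.11 14.2 ]
top 5 [-7.5   0.25] 0.795 rail dx,dy mm [-1.1  13.97]
top 6 [-7.5   0.25] 0.796 rail dx,dy mm [-1.1  13.97]
```

View pics/side2c.png

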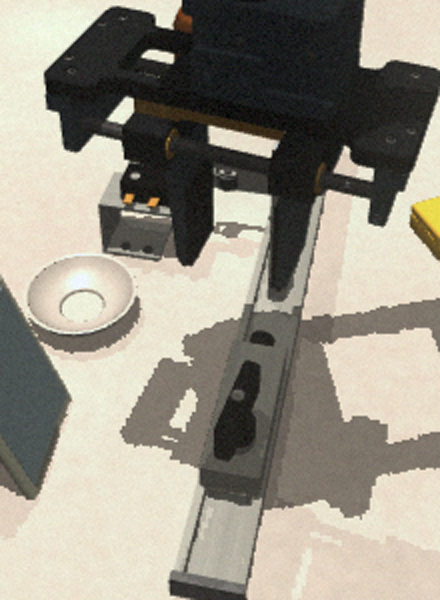

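View pics/top2.png

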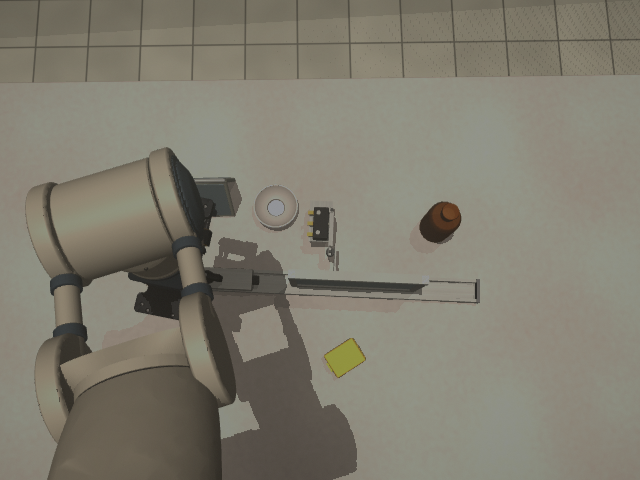

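The top view shows the door has stayed put after release, with the lever unchanged at 14.1 mm. In the side view the buffer, still clear of the door, is at about (331,349) and the knob at about (319,377). I'll grip the +y half of the wing, about 17 mm off-centre, so the gripper body clears the door. Then I'll draw the stop up under force control.

Run:
```python
from h import *
print("knob side",px("side",200+238/2,180+395/2,.083))
C=np.array([.5245,.2213,0]);k=.15;e=.017
P=C+e*(np.sin(k)*X+np.cos(k)*Y)
arm.grip(.040)
arm.move_to(P+[0,0,.15],Rt(k)); st()
arm.move_l(P+[0,0,.056],feed=.12); st("down")
save("side","side3");save("top","top3")
s=cv2.imread("pics/side3.png");cv2.imwrite("pics/side3c.png",cv2.convertScaleAbs(cv2.resize(s[180:480,200:420],None,fx=2,fy=2,interpolation=cv2.INTER_CUBIC),alpha=1.6))
```

```text
knob side [0.5248413  0.22238318 0.083     ]
 t 10.51 p [0.5272 0.2377 0.1496] F [ 0.6  0.4 -0. ] w 0.0398
down t 11.44 p [0.5286 0.2381 0.0569] F [ 0.3 -0.2  0.4] w 0.0397
```

View pics/side3c.png

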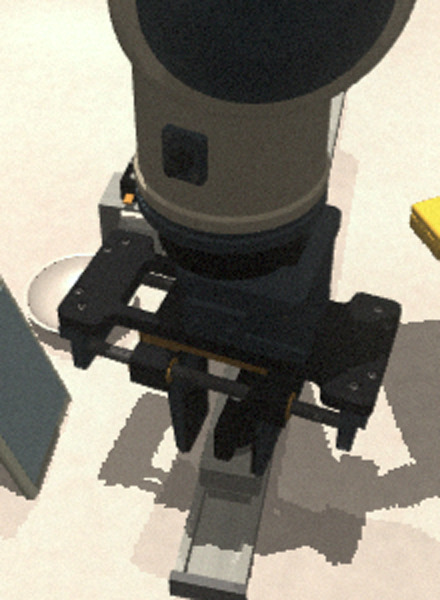

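Run:
```python
from h import *
C=np.array([.5245,.2213,0]);k=.15;e=.017
P=C+e*(np.sin(k)*X+np.cos(k)*Y)+[0,0,.056]
arm.grip(0.); st("grip")
arm.move_l(P-Y*.025,feed=.06); st("25")
arm.move_l(P-Y*.050,feed=.06); st("50")
save("side","side4");save("top","top4")
s=cv2.imread("pics/side4.png");cv2.imwrite("pics/side4c.png",cv2.convertScaleAbs(cv2.resize(s[180:400,240:420],None,fx=2.7,fy=2.7,interpolation=cv2.INTER_CUBIC),alpha=1.6))
s=cv2.imread("pics/top4.png");cv2.imwrite("pics/top4c.png",cv2.convertScaleAbs(cv2.resize(s[190:320,200:350],None,fx=4.5,fy=4.5,interpolation=cv2.INTER_CUBIC),alpha=1.6))
```

```text
grip t 12.08 p [0.5287 0.2379 0.0563] F [ 3.8 -2.   1.7] w 0.0118
25 t 12.65 p [0.5272 0.2126 0.0562] F [ 5.5 -4.8  2.1] w 0.0119
50 t 13.22 p [0.5257 0.1877 0.0562] F [ 5.8 -4.8  1.4] w 0.0114
```

View pics/side4c.png

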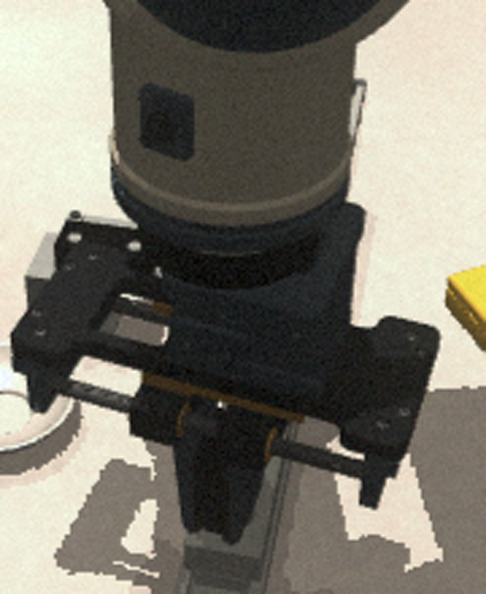

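View pics/top4c.png

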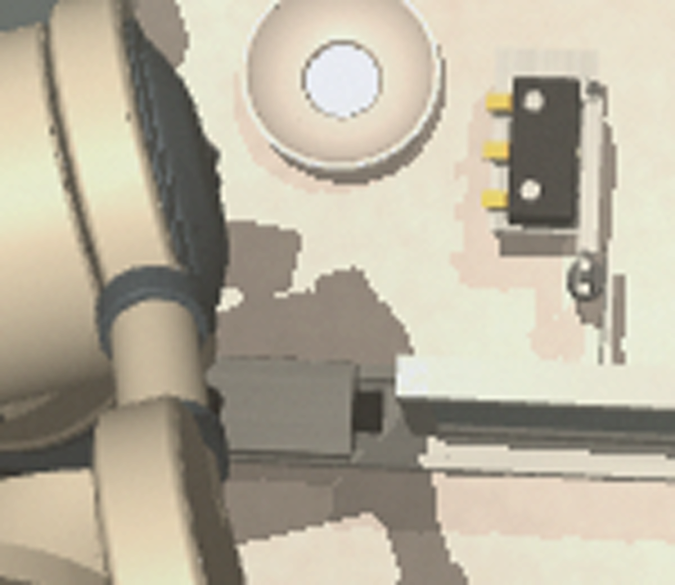

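Run:
```python
from h import *
C=np.array([.5245,.2213,0]);k=.15;e=.017
P=C+e*(np.sin(k)*X+np.cos(k)*Y)+[0,0,.056]
arm.move_l(P-Y*.0545,feed=.04); st("54.5")
for d in np.arange(.055,.0581,.0005):
    arm.move_l(P-Y*d,feed=.03)
    F=np.array(arm.current_force());p=np.array(arm.current_ee_pos());print(round(d*1e3,2),"F",np.round([F@X,F@Y],1),"lag mm",round((p-P)@Y*1e3+d*1e3,2),round(arm.current_t(),2))
    if F@Y>6.5: break
```

```text
54.5 t 13.57 p [0.5254 0.1835 0.0562] F [ 6.2 -2.1  3.6] w 0.0117
55.0 F [4.7 0.6] lag mm 0.33 13.82
55.5 F [5.2 1.7] lag mm 0.51 14.07
56.0 F [4.6 3.1] lag mm 0.55 14.32
56.5 F [4.1 3.4] lag mm 0.58 14.57
57.0 F [4.4 3.1] lag mm 0.58 14.82
57.5 F [4.4 3.3] lag mm 0.58 15.07
58.0 F [4.9 3.6] lag mm 0.56 15.32
```

```bash
python3 - <<'E'
from h import *
C=np.array([.5245,.2213,0]);k=.15;e=.017
P=C+e*(np.sin(k)*X+np.cos(k)*Y)+[0,0,.056]
for d in np.arange(.0586,.0700,.0005):
    arm.move_l(P-Y*d,feed=.03)
    F=np.array(arm.current_force());p=np.array(arm.current_ee_pos());print(round(d*1e3,2),"F",np.round([F@X,F@Y],1),"lag mm",round((p-P)@Y*1e3+d*1e3,2),round(arm.current_t(),2))
    if F@Y>5.2: break
save("top","top5");st()
s=cv2.imread("pics/top5.png");cv2.imwrite("pics/top5c.png",cv2.convertScaleAbs(cv2.resize(s[190:320,200:350],None,fx=4.5,fy=4.5,interpolation=cv2.INTER_CUBIC),alpha=1.6))
E
python3 meas.py 5|head -4
```

```text
58.6 F [4.4 2.5] lag mm 0.57 15.57
59.1 F [5.1 3.4] lag mm 0.56 15.82
59.6 F [4.8 3.4] lag mm 0.6 16.07
60.1 F [5.  3.6] lag mm 0.57 16.32
60.6 F [4.7 3.7] lag mm 0.59 16.57
61.1 F [5.4 2.7] lag mm 0.55 16.82
61.6 F [4.8 2.9] lag mm 0.57 17.07
62.1 F [5.1 3.7] lag mm 0.58 17.32
62.6 F [4.  3.4] lag mm 0.6 17.57
63.1 F [4.5 6.1] lag mm 0.81 17.82
 t 17.88 p [0.525  0.1757 0.0563] F [5.1 4.5 1.7] w 0.0119
top 3 [-7.5    0.125] 0.795 rail dx,dy mm [-0.86 13.98]
top 4 [-7.5   0.25] 0.788 rail dx,dy mm [-1.1  13.97]
top 5 [-7.375  0.25 ] 0.789 rail dx,dy mm [-1.09 13.73]
top 6 [-7.375  0.25 ] 0.791 rail dx,dy mm [-1.09 13.73][ WARN:0@0.035] global loadsave.cpp:275 findDecoder imread_('pics/side5.png'): can't open/read file: check file path/integrity
Traceback (most recent call last):
  File "meas.py", line 7, in <module>
    d,v=track(n,r,i,c,h)
        ~~~~~^^^^^^^^^^^
  File "h.py", line 22, in track
    x,y=c;A=U(ref[y-h:y+h+1,x-h:x+h+1]);B=U(im[y-h-rad:y+h+rad+1,x-h-rad:x+h+rad+1])
                                            ~~^^^^^^^^^^^^^^^^^^^^^^^^^^^^^^^^^^^^^
TypeError: 'NoneType' object is not subscriptable
```

View pics/top5c.png

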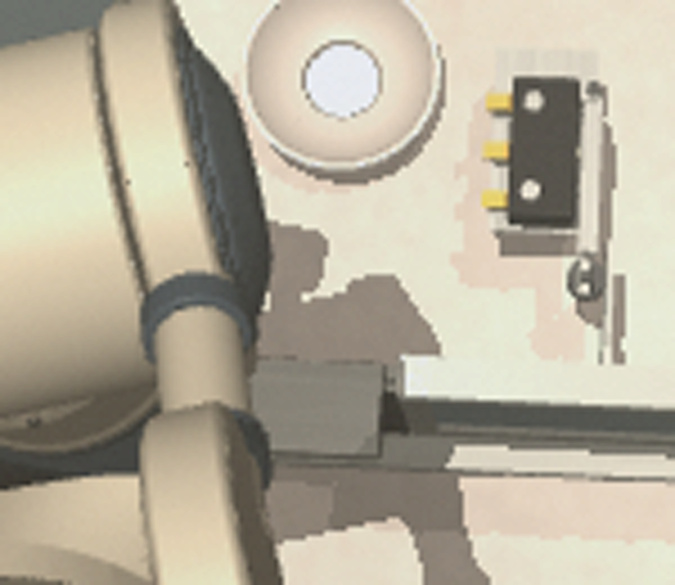

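Run:
```python
from h import *
C=np.array([.5245,.2213,0]);k=.15;e=.017
P=C+e*(np.sin(k)*X+np.cos(k)*Y)+[0,0,.056]
for d in (.0633,.0635):
    arm.move_l(P-Y*d,feed=.03)
    for i in range(3):
        F=np.array(arm.current_force());p=np.array(arm.current_ee_pos());print(round(d*1e3,2),"F",np.round([F@X,F@Y],1),"T",np.round(arm.current_torque(),2),"lag mm",round((p-P)@Y*1e3+d*1e3,2),round(arm.current_t(),2)); arm.sleep(.03)
    if F@Y>6: break
```

```text
63.3 F [4.7 7.9] T [ 1.34 -0.85  0.07] lag mm 0.94 18.12
63.3 F [4.4 7.3] T [ 1.3  -0.88  0.02] lag mm 0.96 18.16
63.3 F [4.9 7.1] T [ 1.31 -0.84  0.08] lag mm 0.98 18.19
```

```bash
cat > turn.py <<'E'
from h import *
import sys,json
# state: cx (X offset), cy (Y offset) in m, k
try: s=json.load(open("turn.json"))
except Exception: s=dict(cx=0.,cy=-.0633,k=.15)
C=np.array([.5245,.2213,0]);e=.017;kend=float(sys.argv[1]);step=np.radians(float(sys.argv[2]))
while s["k"]<kend-1e-6:
    s["k"]=min(s["k"]+step,kend);k=s["k"]
    arm.move_l(C+s["cx"]*X+s["cy"]*Y+e*(np.sin(k)*X+np.cos(k)*Y)+[0,0,.056],Rt(k),feed=.03)
    F=np.mean([arm.current_force() for _ in range(1)],0);T=np.array(arm.current_torque());R=np.array(arm.current_tool_rot())
    ka=a-np.arctan2(R[1,1],R[0,1])
    fx,fy=F@X,F@Y
    print(f"k {k:.3f} act {ka:.3f} F {fx:.1f} {fy:.1f} {F[2]:.1f} Tz {T[2]:.2f} cx {s['cx']*1e3:.2f} cy {s['cy']*1e3:.2f} t {arm.current_t():.2f} w {arm.current_width():.4f}")
    s["cy"]+=float(np.clip((fy-5.)*.8e-4,-4e-4,4e-4)); s["cx"]+=float(np.clip((fx-0)*.5e-4,-3e-4,3e-4))
    if fy>10 or fy<-3 or abs(fx)>14 or abs(T[2])>.6: print("STOP");break
json.dump(s,open("turn.json","w"))
E
python3 turn.py .5 4
```

```text
k 0.220 act 0.221 F 3.7 8.1 1.5 Tz 0.01 cx 0.00 cy -63.30 t 18.48 w 0.0120
k 0.290 act 0.290 F 3.2 6.7 3.0 Tz -0.05 cx 0.18 cy -63.05 t 18.73 w 0.0117
k 0.359 act 0.359 F 1.0 5.0 4.7 Tz -0.02 cx 0.35 cy -62.91 t 18.98 w 0.0116
k 0.429 act 0.429 F 1.3 6.1 4.6 Tz -0.09 cx 0.39 cy -62.91 t 19.23 w 0.0123
k 0.499 act 0.499 F 0.7 6.1 6.0 Tz -0.12 cx 0.46 cy -62.83 t 19.48 w 0.0120
k 0.500 act 0.499 F 0.2 6.1 6.2 Tz -0.03 cx 0.50 cy -62.74 t 19.73 w 0.0118
```

```bash
python3 turn.py 1.05 5
python3 - <<'E'
from h import *
save("top","top6");save("side","side6")
s=cv2.imread("pics/side6.png");cv2.imwrite("pics/side6c.png",cv2.convertScaleAbs(cv2.resize(s[150:400,220:430],None,fx=2.4,fy=2.4,interpolation=cv2.INTER_CUBIC),alpha=1.6))
E
python3 meas.py 6|head -4
```

```text
k 0.587 act 0.587 F 0.1 5.9 5.4 Tz -0.14 cx 0.51 cy -62.66 t 19.98 w 0.0118
k 0.675 act 0.675 F -0.4 5.1 6.5 Tz -0.07 cx 0.51 cy -62.59 t 20.23 w 0.0115
k 0.762 act 0.762 F -0.5 6.8 6.4 Tz -0.12 cx 0.49 cy -62.58 t 20.48 w 0.0120
k 0.849 act 0.849 F 0.5 5.8 6.9 Tz -0.11 cx 0.47 cy -62.43 t 20.73 w 0.0122
k 0.936 act 0.936 F -0.6 5.3 6.2 Tz -0.09 cx 0.49 cy -62.37 t 20.98 w 0.0116
k 1.024 act 1.024 F -0.5 6.0 7.0 Tz -0.17 cx 0.46 cy -62.35 t 21.23 w 0.0118
k 1.050 act 1.050 F -0.0 5.3 7.0 Tz -0.13 cx 0.44 cy -62.26 t 21.48 w 0.0117
top 3 [-7.5    0.125] 0.817 rail dx,dy mm [-0.86 13.98]
top 4 [-7.5   0.25] 0.8 rail dx,dy mm [-1.1  13.97]
top 5 [-7.375  0.25 ] 0.799 rail dx,dy mm [-1.09 13.73]
top 6 [-7.375  0.25 ] 0.798 rail dx,dy mm [-1.09 13.73]
```

View pics/side6c.png

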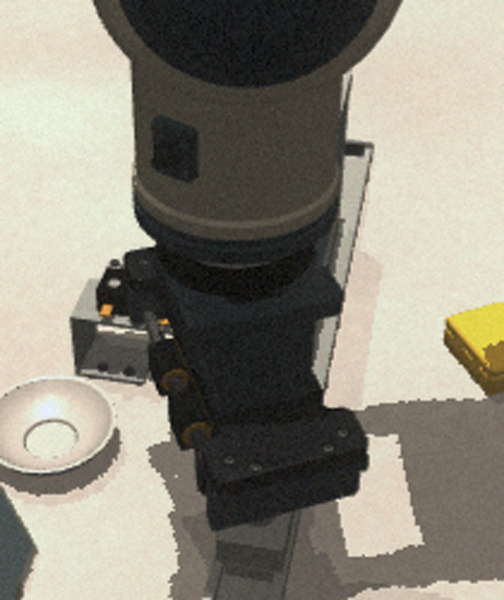

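View pics/top6.png

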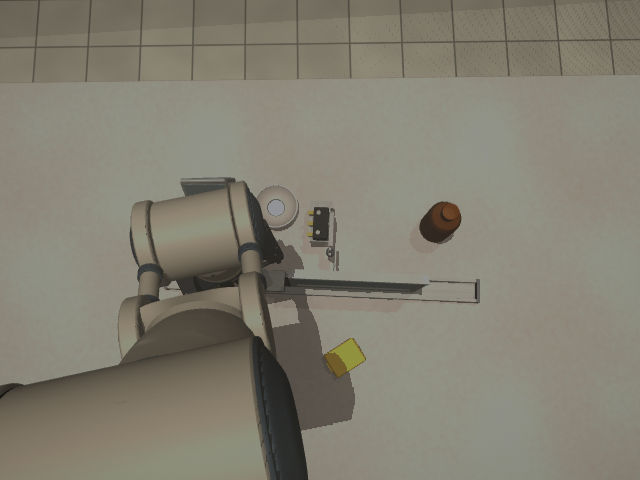

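The side crop shows the gripper turning with the wing, and the door and lever are unchanged. I'll continue through the tight stretch in small steps.

```bash
sed -i 's/fy>10/fy>8.5/' turn.py; python3 turn.py 1.36 4
python3 - <<'E'
from h import *
save("top","top7")
E
python3 meas.py 7 2>/dev/null|head -4
```

```text
k 1.120 act 1.120 F -0.7 6.2 6.2 Tz -0.11 cx 0.43 cy -62.24 t 21.82 w 0.0118
k 1.190 act 1.190 F -1.4 5.4 6.5 Tz -0.05 cx 0.40 cy -62.14 t 22.07 w 0.0116
k 1.259 act 1.259 F -1.6 4.3 7.1 Tz -0.19 cx 0.33 cy -62.11 t 22.32 w 0.0118
k 1.329 act 1.329 F -0.4 7.2 6.1 Tz -0.17 cx 0.25 cy -62.17 t 22.57 w 0.0118
k 1.360 act 1.360 F -0.5 5.2 5.9 Tz -0.16 cx 0.23 cy -61.99 t 22.82 w 0.0116
top 3 [-7.5    0.125] 0.816 rail dx,dy mm [-0.86 13.98]
top 4 [-7.5   0.25] 0.799 rail dx,dy mm [-1.1  13.97]
top 5 [-7.375  0.25 ] 0.799 rail dx,dy mm [-1.09 13.73]
top 6 [-7.375  0.25 ] 0.798 rail dx,dy mm [-1.09 13.73]
```

```bash
python3 turn.py 1.56 3; sed -i 's/>.6:/>.35:/' turn.py; python3 turn.py 1.64 1.2
python3 - <<'E'
from h import *
save("top","top8")
E
python3 meas.py 8 2>/dev/null|head -4
```

```text
k 1.412 act 1.412 F 0.1 5.5 6.6 Tz -0.14 cx 0.21 cy -61.98 t 23.12 w 0.0117
k 1.465 act 1.465 F -1.8 6.1 5.7 Tz -0.14 cx 0.21 cy -61.94 t 23.38 w 0.0116
k 1.517 act 1.517 F -0.0 5.9 5.3 Tz -0.11 cx 0.12 cy -61.85 t 23.62 w 0.0122
k 1.560 act 1.560 F 0.8 4.8 6.1 Tz -0.17 cx 0.12 cy -61.78 t 23.88 w 0.0118
k 1.581 act 1.580 F 0.1 6.8 6.0 Tz 0.15 cx 0.16 cy -61.80 t 24.12 w 0.0115
k 1.602 act 1.601 F -0.2 6.5 5.2 Tz 0.66 cx 0.16 cy -61.65 t 24.38 w 0.0118
STOP
top 3 [-7.5    0.125] 0.819 rail dx,dy mm [-0.86 13.98]
top 4 [-7.5   0.25] 0.8 rail dx,dy mm [-1.1  13.97]
top 5 [-7.375  0.25 ] 0.8 rail dx,dy mm [-1.09 13.73]
top 6 [-7.375  0.25 ] 0.799 rail dx,dy mm [-1.09 13.73]
```

The torque rose sharply at k ≈ 1.58–1.60, so the knob is at its end of travel. I'll relieve the twist, open the gripper and lift off.

```bash
python3 - <<'E'
from h import *
import json
s=json.load(open("turn.json"));C=np.array([.5245,.2213,0]);e=.017;k=1.582
B=C+s["cx"]*X+s["cy"]*Y+e*(np.sin(k)*X+np.cos(k)*Y)
arm.move_l(B+[0,0,.056],Rt(k),feed=.03);st();print(arm.current_torque()[2])
arm.grip(.03);st("open")
p=np.array(arm.current_ee_pos());arm.move_l([p[0],p[1],.21],feed=.12);st("up")
arm.move_joints([-70.502,28.281,77.091,0,74.628,-5.472]);st("home")
save("top","top9");save("side","side9")
t=cv2.imread("pics/top9.png");S=cv2.imread("pics/side9.png")
cv2.imwrite("pics/top9c.png",cv2.convertScaleAbs(cv2.resize(t[195:310,205:355],None,fx=5,fy=5,interpolation=cv2.INTER_CUBIC),alpha=1.6))
cv2.imwrite("pics/side9c.png",cv2.convertScaleAbs(cv2.resize(S[150:430,210:430],None,fx=2.1,fy=2.1,interpolation=cv2.INTER_CUBIC),alpha=1.6))
E
python3 meas.py 9 2>/dev/null
```

```text
t 24.68 p [0.5377 0.1592 0.0562] F [0.6 4.5 5.9] w 0.0118
0.29072107982801637
open t 25.16 p [0.5377 0.1587 0.0558] F [-0.2 -0.1 -0.2] w 0.0298
up t 26.59 p [0.5373 0.1586 0.2093] F [-0.1 -0.1  0.2] w 0.0297
home t 29.32 p [ 0.2645 -0.5662  0.2139] F [ 0.6  0.5 -0.1] w 0.03
top 3 [-7.5    0.125] 0.818 rail dx,dy mm [-0.86 13.98]
top 4 [-7.5   0.25] 0.799 rail dx,dy mm [-1.1  13.97]
top 5 [-7.375  0.25 ] 0.798 rail dx,dy mm [-1.09 13.73]
top 6 [-7.375  0.25 ] 0.796 rail dx,dy mm [-1.09 13.73]
side 3 [-1.125  5.75 ] 0.838 rail dx,dy mm [-1.35 15.59]
side 4 [ 3.    -1.375] 0.789 rail dx,dy mm [-4.22 -4.79]
side 5 [ 9.875 -0.375] 0.743 rail dx,dy mm [-16.19  -4.58]
side 6 [ 9.5  -0.75] 0.724 rail dx,dy mm [-15.37  -5.46]
```

View pics/top9c.png

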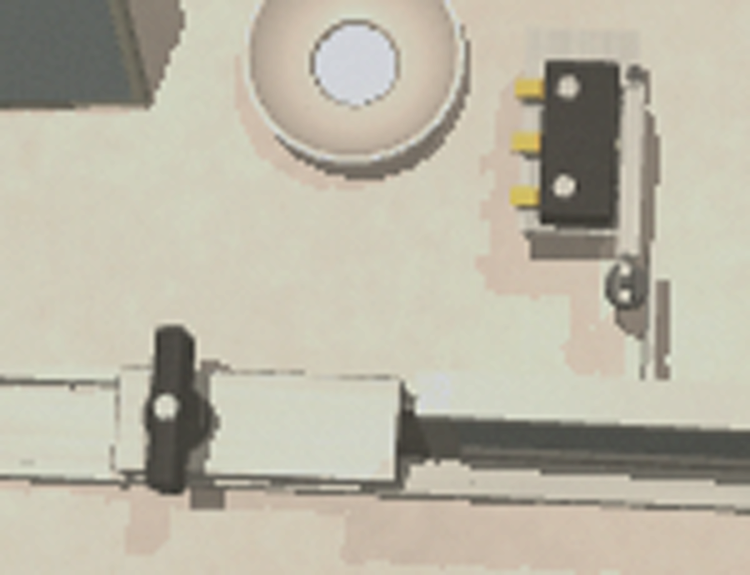

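View pics/side9c.png

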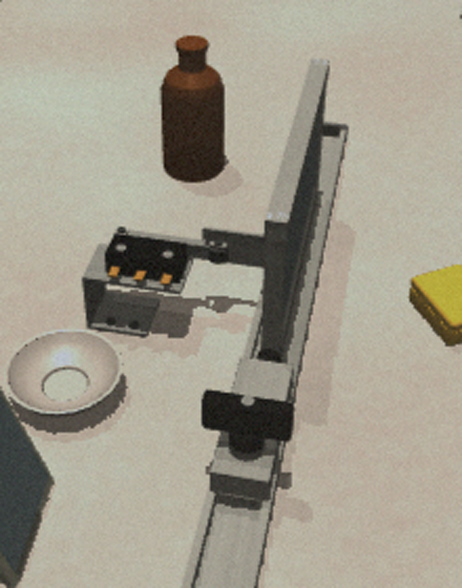

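The pictures show the knob wings square across the rail, the buffer against the door edge, and the lever parallel with the switch case. The toiletries have not moved.

Run:
```python
from rig import arm
print(arm.sign_off(),arm.current_t())
```

```text
the job is handed in; nothing more can be done
the job is handed in; nothing more can be done
```

The light switch is set, the end stop is against the door and locked, and I handed the job in at about 29 s of the 56 s allowed.

- **Door:** I slid it by its top bar until the lever lay parallel with the switch case. In the top camera the roller had moved about 14 mm, which puts the lever at about 0.175 rad (click at 0.15, overtravel at 0.22). The reading stayed within about 0.25 mm from letting go of the door to the final picture.
- **Stop:** I drew it up by the wing knob until the force rose from a steady 3.4 N or so to 7–8 N, which is the buffer touching the door. That is below the 11 N that would push the door.
- **Knob:** I turned it clockwise to its end of travel, where the torque rose sharply at about 1.58 rad. Throughout the turn I kept about 5 N pressing the stop towards the door.
- **Last checks:** The final pictures show the wings across the rail, the buffer against the door edge and the toiletries where they were. The arm was back at its start pose, touching nothing.

**Disagreements:**
- The side camera read the roller's travel as about 15.6 mm (about 0.195 rad), with a poorer image match. I trusted the top camera, but both values are between click and overtravel.
- A rough lever slope read off the last top view (−0.06, against −0.04 for parallel) also leaned slightly past parallel. I took that as reading error.

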